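Draw the boiling basket out of the pot and hold it tipped to drain

TASK

The potato in the wire basket is done and wants draining over its pot. The basket's handle is folded in over the potato: swing it up and back, away from the basket, until it comes up against its stop, with the basket still standing in the pot. Then lift the basket by that handle until all of it is clear above the pot, tip it back towards the handle by about 30 degrees so that the rim opposite the handle is the high side and the potato stays in, and finish holding it so, still and over the pot: do not set it down or let go. Leave the pot standing where it is and do not disturb the onion, the garlic or the peeler.

Things in the scene. Friction and masses are not known exactly. Their poses are not given: they have to be found in the camera images.
- pot: dark cast-iron casserole, 150 mm wide, 90 mm high, 1.9 kg, loose on a round cork trivet (6 mm thick, 170 mm wide). Origin at the centre of its underside, z up, y through its two lug handles (212 mm over both, 63 to 79 mm above the origin); inner floor at 4 mm, rim at 90 mm, mouth 122 mm wide inside. To its left stands a gas cooker with pans, 0.23 m high near it
- basket: round steel wire basket, loose in the pot, tapered: 84 mm wide at the foot, 110 mm at the rim, 80 mm deep; 0.2 to 0.35 kg with its handle, and a potato of 0.08 to 0.15 kg. Origin at the centre of its underside, z up its axis, x from the handle's hinge to the front, y along the hinge pin. The hinge starts on the robot's side, within 45 degrees. Tipping back towards the handle turns x upward
- handle (a joint): angle of the folding handle, rad: 0 = level across the basket's mouth (towards the basket's +x), 1.57 = upright, 1.85 = against its stop, leaning 0.28 rad outward. Starts at 0.3 to 0.8. The hinge is a little stiff (0.055 N m): the handle stays where it is left, about 1 N at the grip moves it. At the stop, the weight of the lifted basket presses it on the stop
- handle_hinge (a point): middle of the hinge pin, 56 mm behind the basket's axis and 94 mm above its underside. Below about 1.2 rad, upright fingers pushing level against the handle's end bind by friction: raise it by the grip first
- handle_grip (a point): place to hold the handle, on its centre line 85 mm from the hinge pin. The grip is a straight wooden bar, 48 to 114 mm from the pin (free end at 114 mm), 20 mm wide along the pin and 13 mm thick; two 4 mm wires 30 mm apart join it to the pin. There is room for fingers on both sides of its 20 mm width
- basket_centre (a point): point on the basket's axis 40 mm above its underside
- basket_foot (a point): point of the foot rim on the handle side, 42 mm behind the basket's axis at the level of its underside: the lowest point when the basket is tipped back
- potato_middle (a point): middle of the potato (60 x 74 x 46 mm) lying in the basket
- red_onion: red onion, 64 mm wide and 74 mm high, standing loose near the front edge of the worktop to the right of the pot; origin under its middle; not to be disturbed
- garlic: garlic bulb, 54 mm wide and 55 mm high, standing loose near the front edge of the worktop to the left; origin under its middle; not to be disturbed
- peeler: turquoise vegetable peeler, 123 mm long, 47 mm wide, 10 mm high, lying loose on the worktop near its front edge, between the robot and the pot; origin under its middle, y along it; not to be disturbed

How it is judged:
By the outcome, as a careful person would: the job done as asked, in the order asked, and still so for the second after the job is handed in, while the arm keeps its last pose, push and grip.
It also fails if it takes over 72 s, if anything falls off the work surface, if the arm or the gripper's body presses on something with over 40 N, if the wrist force passes 120 N, or if a joint passes its speed limit or range.

ROBOT

A 6-joint arm with a two-finger parallel gripper is mounted at the origin on a cart in front of the work surface, level with it; the furniture and walls round the work are solid. World frame = base frame: x ahead of the robot, y to its left, z up, the work surface at z = 0. Lengths are in m, angles in rad, forces in N, time in s.
With the tool pointing down it reaches from about 0.3 to 0.875 m from the base axis. Payload 6.4 kg.
Tool frame: the origin (TCP) lies at the centre of the arm's flange, where the gripper is bolted on; the fingertips stand 173 mm ahead of it and the grasp point (between the pads) lies 155 mm ahead of it; z points along the fingers, x is the direction in which the jaws open and shut, and the axes are right-handed (so a half turn about z gives the same grasp; the last joint's range is limited). The gripper opens to 85 mm and grips with 20 to 120 N. Pads are 22 mm wide; open, the fingers measure 114 mm over their backs; the gripper's body (76 mm by 85 mm) begins 54 mm behind the grasp point. The pads swing forward as they close: fully open they stand 13 mm farther back than shut.
Start: joints at [-1.429, 0.181, 1.607, -0, 1.354, -0.206], TCP at [0.196, -0.541, 0.405] pointing down, gripper open.
Joint ranges: [-2.99, 2.99], [-0.89, 2.07], [0.3, 2.58], [-1.14, 4.28], [0, 2.63], [-3.12, 3.12]. Speed limits (rad/s): [2.57, 2.57, 3.01, 3.14, 3.14, 3.14].

INTERFACE

Orientations are given as a unit quaternion [w, x, y, z].
In Python, from bench import ctrl gives the robot as it stands. The module is installed in compiled form; this text tells all that it offers.
- The arm moves only by the tool move_arm, never from a script. Its argument "moves" is a list of rows, each an object of numbers: "gripper": the opening in per cent of the stroke, from 0 (shut) to 100 (fully open); "x", "y", "z": the shift along the tool's x, y, z in cm; "roll": the turn about the tool's z in degrees. In form: [{"gripper": .., "x": .., "y": .., "z": .., "roll": ..}, ...]. A call has 1 to 5 rows; each row shifts and turns the commanded pose from where the row before left it, along the tool's axes as they then stand; what a row does not reach is not made up. A row lasts 1/8 s, in which the tool goes at most 62.5 mm and 10.7 degrees, less where a joint would pass 70% of its speed; a pose out of reach is approached as far as the arm can. A call is refused whole if a number of a shift passes 6.25 or a number of a turn 10.7, either way. A call with a gripper value outside its range is refused whole. The fingers move at their own pace and stop on an object; the grip force is fixed at half the most. Time passes only in rows, so rows that do not move let the fingers close. It gives the time, the measured TCP pose, the force and the opening at its end, in the units of the state.
- ctrl.get_obs(): the state, without advancing time (a new reading comes with each control period).
- ctrl.camera(name): name is "side" or "top" or "wrist"; returns a dict with "img" (480x640x3 uint8, red, green, blue), "fx", "fy", "cx", "cy" (pixels), "world_from_camera" (4x4, takes a point from camera to world coordinates); the wrist camera has in their place "tool_from_camera" (4x4, takes a point from camera to tool coordinates, whose origin is the TCP and whose axes are the tool frame's). Camera axes: x right, y up, looking along -z (the intrinsics and any distortion apply to the point x, -y, -z); pixel columns grow to the right and rows downward; lengths in m; the calibration is good to about 2 mm. A picture is of the moment at which its call begins: read the wrist's pose just before it. There is no depth.
- ctrl.hand_in(): hands the job in, once; it reports no verdict.
The state is a dict: "time_s": time; "q": joint angles; "dq": joint speeds; "joint_efforts": joint torques, N m; "eef_pos": TCP position; "eef_rot": TCP orientation; "wrist_force": force on the tool from outside, world axes, zero at the start; "torque": the same for the moment, N m; "opening": opening from 0.0 (shut) to 1.0 (fully open).
Only numpy, scipy, OpenCV 4.12 (cv2) and the standard library are available. Lean on these libraries where they do the work, as an engineer would, in place of code of your own. Each camera call takes 0.05 s, during which the arm holds its last target. There are 200 camera calls.

## Working session

There is one attempt and no reset: what is moved stays moved. The work goes in short steps, Python scripts to look and compute and a tool call to move; the robot and the scene stay as the last step left them, time stands still between calls to the robot, and variables do not carry over. Pictures are saved under pics/ and viewed, about 8 in all and at most 12, crops included, and the job is handed in when it is done.

Besides the shell and the picture viewer there is one more tool, called after "Emit:" as a command line: name --argument value ..., lists and objects as JSON in quotes. move_arm: Moves the arm, as the interface text tells. Its arguments: {"type":"object","properties":{"moves":{"type":"array","items":{"type":"object","properties":{"gripper":{"type":"number"},"x":{"type":"number"},"y":{"type":"number"},"z":{"type":"number"},"roll":{"type":"number"}}}}},"required":["moves"]}

```bash
mkdir -p pics; python3 - <<'E'
from bench import ctrl
import cv2,numpy as np
print(ctrl.get_obs())
for n in["side","top"]:
    c=ctrl.camera(n); cv2.imwrite(f"pics/{n}0.png",c["img"][:,:,::-1])
    print(n,{k:(np.round(v,4).tolist() if k!="img" else 0) for k,v in c.items()})
E
```

```text
{'time_s': 0.0, 'q': array([-1.42931399e+00,  1.81526278e-01,  1.60801037e+00, -3.79820266e-06,
        1.35380405e+00, -2.06287117e-01]), 'dq': array([ 1.05955688e-03,  3.25444678e-04, -7.68392811e-04, -6.09526824e-05,
        1.30079146e-03, -2.99858382e-04]), 'joint_efforts': array([ 4.49406298e-04, -4.44866323e+01, -3.51337981e+01, -1.34510869e-04,
        9.41658363e-03,  2.47560104e-05]), 'eef_pos': array([ 0.19594678, -0.54030923,  0.40379105]), 'eef_rot': array([-6.36455578e-04,  8.18780004e-01, -5.74106734e-01, -5.99032421e-04]), 'wrist_force': array([ 1.1863862 , -0.42221529,  0.47098746]), 'torque': array([-0.02080364,  0.00917865,  0.02276598]), 'opening': 0.9999384953220886}
side {'img': 0, 'fx': 443.5037, 'fy': 443.5037, 'cx': 320.341, 'cy': 245.1228, 'world_from_camera': [[0.9696, 0.1319, -0.2059, 0.3589], [-0.2445, 0.5374, -0.8071, -0.7122], [0.0042, 0.833, 0.5533, 0.5966], [0.0, 0.0, 0.0, 1.0]]}
top {'img': 0, 'fx': 522.9741, 'fy': 522.9741, 'cx': 322.8626, 'cy': 227.2615, 'world_from_camera': [[-0.0227, 0.9903, -0.1371, 0.4273], [-0.9995, -0.0197, 0.0237, -0.0117], [0.0208, 0.1376, 0.9903, 0.9549], [0.0, 0.0, 0.0, 1.0]]}
```

View pics/side0.png

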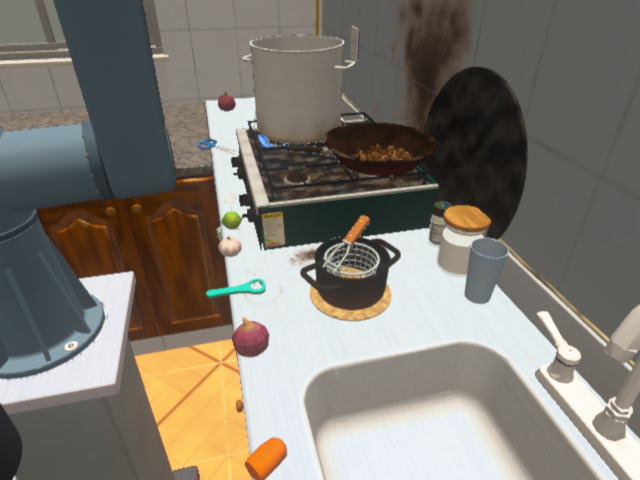

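View pics/top0.png

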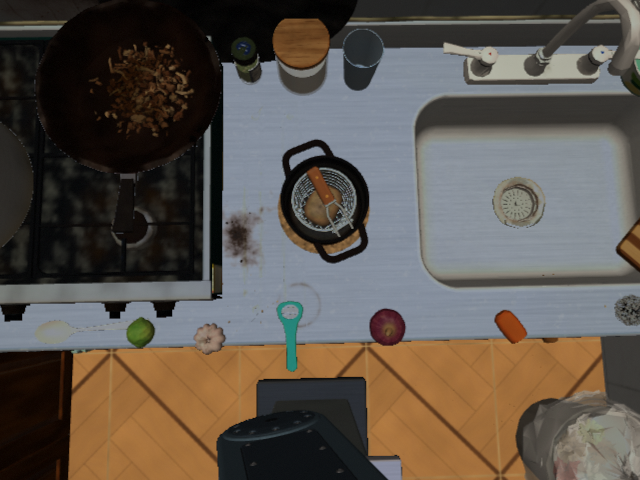

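The top view shows the pot at about (325,197), with the hinge at about (335,228) and the grip running from about (313,172) to (327,200). The side view agrees. The moves offer no pitch, so before planning the tip I'll test in free air what the arm does at its reach limit.

Emit:
move_arm --moves '[{"z": -6.25}, {"z": -6.25}, {"z": -6.25}, {"z": -6.25}, {"z": -6.25}]'

```text
validation failed for argument at $.mo...
```

```bash
python3 - <<'E'
import cv2
a=cv2.imread("pics/top0.png")[130:275,250:400]; b=cv2.imread("pics/side0.png")[195:325,290:420]
cv2.imwrite("pics/c0.png",cv2.hconcat([cv2.resize(a,(400,400),interpolation=2),cv2.resize(b,(400,400),interpolation=2)]))
E
```

```text
(no output)
```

View pics/c0.png

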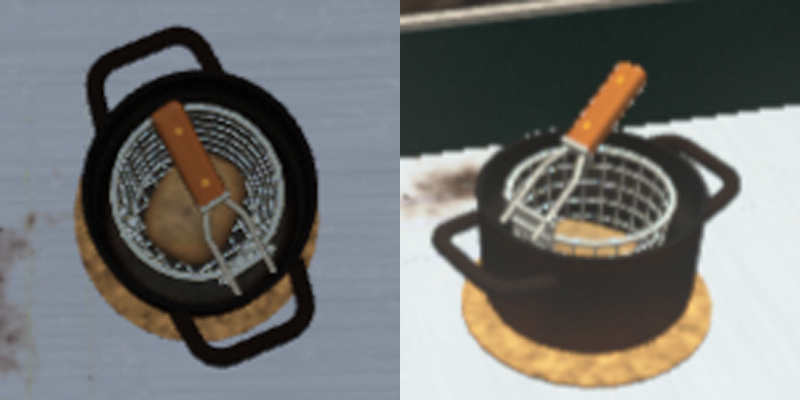

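Emit:
move_arm --moves '[{"gripper": 100, "x": 0, "y": 0, "z": -6.25, "roll": 0}, {"gripper": 100, "x": 0, "y": 0, "z": -6.25, "roll": 0}, {"gripper": 100, "x": 0, "y": 0, "z": -6.25, "roll": 0}, {"gripper": 100, "x": 0, "y": 0, "z": -6.25, "roll": 0}, {"gripper": 100, "x": 0, "y": 0, "z": -6.25, "roll": 0}]'

```text
time_s: 0.72
eef_pos: [0.196, -0.5402, 0.7189]
eef_rot: [-0.0, 0.819, -0.574, -0.0]
wrist_force: [-0.1, -0.9, -0.1]
opening: 0.999
```

```bash
cat > h.py <<'E'
import numpy as np, cv2
from bench import ctrl
def ray(c,p):
    d=np.array([(p[0]-c["cx"])/c["fx"],-(p[1]-c["cy"])/c["fy"],-1.]); T=c["world_from_camera"]
    d=T[:3,:3]@d; return T[:3,3],d/np.linalg.norm(d)
def tri(c1,p1,c2,p2):
    A=np.zeros((3,3));b=np.zeros(3);R=[ray(c1,p1),ray(c2,p2)]
    for o,d in R:
        M=np.eye(3)-np.outer(d,d);A+=M;b+=M@o
    x=np.linalg.solve(A,b); return x,[np.linalg.norm((np.eye(3)-np.outer(d,d))@(x-o)) for o,d in R]
def plane(c,p,z):
    o,d=ray(c,p); return o+d*(z-o[2])/d[2]
def tilt():
    o=ctrl.get_obs(); from scipy.spatial.transform import Rotation as R
    r=R.from_quat(np.roll(o["eef_rot"],-1)).as_matrix(); return o,r
E
python3 - <<'E'
from h import *
np.set_printoptions(precision=4,suppress=True)
o,r=tilt(); print(o["time_s"],o["eef_pos"],o["q"]);print(r)
s=ctrl.camera("side");t=ctrl.camera("top")
for n,a,b in[("outer",(313,168.4),(365.4,216.8)),("inner",(328.4,203.6),(346.9,242.1)),("hinge",(345.6,231.9),(328,269.1))]:
    print(n,*tri(t,a,s,b))
for n,p,z in[("potL",(282,0),.096)]: pass
# pot outline in top: left/right/top/bottom of rim ring
print("potc",plane(t,(250+198/2.667,130+192/2.759),.096),"bask rim c",plane(t,(250+197/2.667,130+190/2.759),.09),
 "lugs",plane(t,(250+155/2.667,130+35/2.759),.077),plane(t,(250+245/2.667,130+360/2.759),.077))
print("onion",plane(t,(387,326),.037),"garlic",plane(t,(209,338),.03),"peeler",plane(t,(289,335),.005))
E
```

```text
0.725 [ 0.196  -0.5402  0.7189] [-1.4293  0.1236  1.0579  0.      1.9605 -0.2063]
[[ 0.3409 -0.9401 -0.0001]
 [-0.9401 -0.3409  0.0004]
 [-0.0004 -0.0001 -1.    ]]
outer [ 0.6263 -0.0171  0.1714] [np.float64(0.0010770064448896437), np.float64(0.0010770064448897148)]
inner [ 0.5803 -0.0413  0.1353] [np.float64(0.0016891428592937276), np.float64(0.0016891428592937334)]
hinge [ 0.5375 -0.0696  0.0998] [np.float64(0.00031574553269684956), np.float64(0.0003157455326967115)]
potc [ 0.5929 -0.0356  0.096 ] bask rim c [ 0.5953 -0.0352  0.09  ] lugs [ 0.6973 -0.0105  0.077 ] [ 0.4918 -0.0634  0.077 ]
onion [ 0.3796 -0.1408  0.037 ] garlic [0.3662 0.1672 0.03  ] peeler [0.3664 0.0303 0.005 ]
```

Emit:
move_arm --moves '[{"gripper": 100, "x": 0, "y": 0, "z": -6.25, "roll": 0}, {"gripper": 100, "x": 0, "y": 0, "z": -6.25, "roll": 0}, {"gripper": 100, "x": 0, "y": 0, "z": -6.25, "roll": 0}, {"gripper": 100, "x": 0, "y": 0, "z": -6.25, "roll": 0}, {"gripper": 100, "x": 0, "y": 0, "z": -6.25, "roll": 0}]'

```text
time_s: 1.45
eef_pos: [0.1783, -0.4956, 0.9511]
eef_rot: [0.008, 0.819, -0.574, 0.013]
wrist_force: [-0.7, -0.5, 0.4]
opening: 1.002
```

```bash
python3 - <<'E'
from h import *
np.set_printoptions(precision=4,suppress=True)
o,r=tilt(); print(o["time_s"],o["eef_pos"],o["q"]);print(r)
E
```

```text
1.45 [ 0.1783 -0.4956  0.9511] [-1.4536  0.322   0.3023  0.0151  2.4875 -0.2182]
[[ 0.3404 -0.9402  0.0126]
 [-0.9398 -0.3406 -0.0285]
 [ 0.031  -0.0021 -0.9995]]
```

Emit:
move_arm --moves '[{"gripper": 100, "x": 0, "y": 0, "z": -6.25, "roll": 0}, {"gripper": 100, "x": 0, "y": 0, "z": -6.25, "roll": 0}, {"gripper": 100, "x": 0, "y": 0, "z": -6.25, "roll": 0}]'

```text
time_s: 1.82
eef_pos: [0.1468, -0.4054, 1.0137]
eef_rot: [0.031, 0.818, -0.573, 0.044]
wrist_force: [0.1, -1.5, 1.7]
opening: 1.004
```

Emit:
move_arm --moves '[{"gripper": 100, "x": 0, "y": 0, "z": 6.25, "roll": 0}, {"gripper": 100, "x": 0, "y": 0, "z": 6.25, "roll": 0}]'

```text
time_s: 2.08
eef_pos: [0.1509, -0.4172, 0.9071]
eef_rot: [0.033, 0.817, -0.573, 0.045]
wrist_force: [0.6, -1.2, 0.2]
opening: 1.0
```

```bash
python3 - <<'E'
from h import *
np.set_printoptions(precision=4,suppress=True)
o,r=tilt(); print(o["time_s"],o["eef_pos"],o["q"]);print(r)
E
```

```text
2.075 [ 0.1509 -0.4172  0.9071] [-1.5025 -0.0353  0.8277  0.0378  2.2408 -0.2539]
[[ 0.3383 -0.9403  0.0369]
 [-0.9344 -0.3403 -0.1055]
 [ 0.1118  0.0012 -0.9937]]
```

Useful: when the reach limit forces a tilt, the tool keeps it afterwards. Pushing on the limit therefore tilts the fingers outward from the base, which is the tip I need later. It left an unwanted 6.4° lean, so I'll try to undo that at the inner reach limit.

Emit:
move_arm --moves '[{"gripper": 100, "x": -0.6, "y": 0, "z": 6.2, "roll": 0}, {"gripper": 100, "x": -0.6, "y": 0, "z": 6.2, "roll": 0}, {"gripper": 100, "x": -0.6, "y": 0, "z": 6.2, "roll": 0}, {"gripper": 100, "x": -0.6, "y": 0, "z": 6.2, "roll": 0}, {"gripper": 100, "x": -0.6, "y": 0, "z": 6.2, "roll": 0}]'

```text
time_s: 2.7
eef_pos: [0.1523, -0.4207, 0.5929]
eef_rot: [0.03, 0.818, -0.573, 0.044]
wrist_force: [-0.8, -0.9, 0.2]
opening: 0.998
```

Emit:
move_arm --moves '[{"gripper": 100, "x": -2.5, "y": 0, "z": 5, "roll": 0}, {"gripper": 100, "x": -2.5, "y": 0, "z": 5, "roll": 0}, {"gripper": 100, "x": -2.5, "y": 0, "z": 3, "roll": 0}, {"gripper": 100, "x": -2.5, "y": 0, "z": 3, "roll": 0}, {"gripper": 100, "x": -2.5, "y": 0, "z": 0, "roll": 0}]'

```text
time_s: 3.32
eef_pos: [0.1157, -0.3187, 0.4199]
eef_rot: [0.028, 0.818, -0.573, 0.042]
wrist_force: [0.7, 0.6, 1.3]
opening: 1.0
```

```bash
cat > s.py <<'E'
from h import *
np.set_printoptions(precision=4,suppress=True)
o,r=tilt(); p=o["eef_pos"]; print(o["time_s"],p,np.hypot(*p[:2]),o["q"]);print(r)
print("tool z tilt deg",np.degrees(np.arccos(-r[2,2])),"az",np.degrees(np.arctan2(r[1,2],r[0,2])),"pos az",np.degrees(np.arctan2(p[1],p[0])),"F",o["wrist_force"],"open",o["opening"])
print("grasp pt",p+.155*r[:,2],"jaw az",np.degrees(np.arctan2(r[1,0],r[0,0])))
E
python3 s.py
```

```text
3.325 [ 0.1157 -0.3187  0.4199] 0.33901827409768415 [-1.5953 -0.4756  2.1501  0.0398  1.3744 -0.3781]
[[ 0.3389 -0.9401  0.0367]
 [-0.9354 -0.3409 -0.0937]
 [ 0.1006 -0.0026 -0.9949]]
tool z tilt deg 5.774226379369614 az -68.58932952289052 pos az -70.04453848771468 F [0.6818 0.637  1.2638] open 0.9999319545377889
grasp pt [ 0.1214 -0.3332  0.2657] jaw az -70.08630075051117
```

Emit:
move_arm --moves '[{"gripper": 100, "x": -2.5, "y": 0, "z": -0.2, "roll": 0}, {"gripper": 100, "x": -2.5, "y": 0, "z": -0.2, "roll": 0}, {"gripper": 100, "x": -2.5, "y": 0, "z": -0.2, "roll": 0}]'

```text
time_s: 3.7
eef_pos: [0.0901, -0.2487, 0.4205]
eef_rot: [0.03, 0.818, -0.573, 0.043]
wrist_force: [0.5, 0.4, 0.7]
opening: 0.999
```

```bash
python3 s.py
```

```text
3.7 [ 0.0901 -0.2487  0.4205] 0.26449441793861417 [-1.716  -0.7455  2.2865  0.0508  1.508  -0.494 ]
[[ 0.3391 -0.94    0.0368]
 [-0.9348 -0.3411 -0.0987]
 [ 0.1053 -0.0009 -0.9944]]
tool z tilt deg 6.046345950465023 az -69.57938177833543 pos az -70.07280744230853 F [0.5275 0.3959 0.6891] open 0.9987658322789809
grasp pt [ 0.0958 -0.264   0.2664] jaw az -70.0625339534814
```

Emit:
move_arm --moves '[{"gripper": 100, "x": -2.5, "y": 0, "z": 1.5, "roll": 0}, {"gripper": 100, "x": -2.5, "y": 0, "z": 1.5, "roll": 0}, {"gripper": 100, "x": -2.5, "y": 0, "z": 1.5, "roll": 0}]'

```text
time_s: 4.08
eef_pos: [0.0756, -0.2094, 0.3646]
eef_rot: [0.024, 0.818, -0.574, 0.035]
wrist_force: [0.9, -0.8, 0.5]
opening: 0.999
```

```bash
python3 s.py
```

```text
4.075 [ 0.0756 -0.2094  0.3646] 0.22258664512111734 [-1.8199 -0.8935  2.4507  0.0486  1.5148 -0.5964]
[[ 0.3382 -0.9406  0.0298]
 [-0.9373 -0.3395 -0.0794]
 [ 0.0848 -0.0011 -0.9964]]
tool z tilt deg 4.865938990313311 az -69.41356282896554 pos az -70.1517243136623 F [ 0.9167 -0.7772  0.535 ] open 0.9991146173463319
grasp pt [ 0.0802 -0.2217  0.2101] jaw az -70.16006158248797
```

Emit:
move_arm --moves '[{"gripper": 100, "x": -3, "y": 0, "z": 0, "roll": 0}, {"gripper": 100, "x": -3, "y": 0, "z": 0, "roll": 0}]'

```text
time_s: 4.32
eef_pos: [0.0734, -0.2033, 0.356]
eef_rot: [0.014, 0.819, -0.574, 0.019]
wrist_force: [-0.4, -0.2, 0.1]
opening: 1.0
```

```bash
python3 s.py
```

```text
4.325 [ 0.0734 -0.2033  0.356 ] 0.21608447271103806 [-1.8227 -0.8936  2.4667  0.0268  1.5288 -0.6006]
[[ 0.3408 -0.94    0.016 ]
 [-0.9389 -0.3412 -0.0451]
 [ 0.0478  0.0003 -0.9989]]
tool z tilt deg 2.740375053901398 az -70.43570619244923 pos az -70.15658045512912 F [-0.4458 -0.2475  0.1259] open 0.9997045853539731
grasp pt [ 0.0758 -0.2102  0.2011] jaw az -70.05170021641023
```

Emit:
move_arm --moves '[{"gripper": 100, "x": -3, "y": 0, "z": 0, "roll": 0}, {"gripper": 100, "x": -3, "y": 0, "z": 0, "roll": 0}]'

```text
time_s: 4.58
eef_pos: [0.0708, -0.1966, 0.3466]
eef_rot: [0.002, 0.819, -0.574, 0.003]
wrist_force: [-0.3, -1.1, 0.3]
opening: 1.002
```

```bash
python3 s.py
```

```text
4.575 [ 0.0708 -0.1966  0.3466] 0.20898166168908827 [-1.8281 -0.8936  2.4846  0.0048  1.5438 -0.6055]
[[ 0.3411 -0.94    0.0029]
 [-0.94   -0.3411 -0.0077]
 [ 0.0082 -0.0001 -1.    ]]
tool z tilt deg 0.47170067571032304 az -69.44238260495385 pos az -70.20160677098167 F [-0.2874 -1.1379  0.3308] open 1.001991237693677
grasp pt [ 0.0712 -0.1978  0.1916] jaw az -70.05473045116308
```

Emit:
move_arm --moves '[{"gripper": 100, "x": 0.2, "y": -3, "z": -3, "roll": 0}, {"gripper": 100, "x": 0.2, "y": -4, "z": -3, "roll": 0}, {"gripper": 100, "x": 0.2, "y": -5, "z": 0, "roll": 0}, {"gripper": 100, "x": 0.2, "y": -6, "z": 0, "roll": 0}, {"gripper": 100, "x": 0.2, "y": -6, "z": 0, "roll": 0}]'

```text
time_s: 5.2
eef_pos: [0.2894, -0.1281, 0.4078]
eef_rot: [0.003, 0.819, -0.574, 0.005]
wrist_force: [0.0, -2.5, 0.1]
opening: 1.002
```

Emit:
move_arm --moves '[{"gripper": 100, "x": 0.2, "y": -6, "z": 0, "roll": 0}, {"gripper": 100, "x": 0.2, "y": -6, "z": 0, "roll": 0}, {"gripper": 100, "x": 0.2, "y": -6, "z": 0, "roll": 0}, {"gripper": 100, "x": 0.2, "y": -6, "z": 0, "roll": -4}, {"gripper": 100, "x": 0.2, "y": -6, "z": 0, "roll": -4}]'

```text
time_s: 5.82
eef_pos: [0.5737, -0.0314, 0.4069]
eef_rot: [0.003, 0.858, -0.514, 0.003]
wrist_force: [-0.5, -1.6, 0.1]
opening: 1.0
```

```bash
python3 s.py; python3 - <<'E'
from h import *
c=ctrl.camera("wrist"); cv2.imwrite("pics/w1.png",c["img"][:,:,::-1]); print(c["fx"],c["cx"],c["cy"],np.round(c["tool_from_camera"],4).tolist())
E
```

```text
5.825 [ 0.5737 -0.0314  0.4069] 0.5745245003445691 [-0.2593  0.1767  1.6072 -0.0077  1.3527  0.8231]
[[ 0.4707 -0.8823  0.003 ]
 [-0.8823 -0.4707 -0.0085]
 [ 0.0089  0.0014 -1.    ]]
tool z tilt deg 0.5186729358056257 az -70.7303553260546 pos az -3.133951382119429 F [-0.4931 -1.5993  0.1484] open 1.0000382644250445
grasp pt [ 0.5741 -0.0327  0.2519] jaw az -61.921509008151496
365.35756064813705 317.0883029077694 243.57080203709623 [[1.0, -0.0006, -0.0004, -0.0007], [-0.0007, -0.9489, -0.3156, -0.0812], [-0.0002, 0.3156, -0.9489, 0.0317], [0.0, 0.0, 0.0, 1.0]]
```

View pics/w1.png

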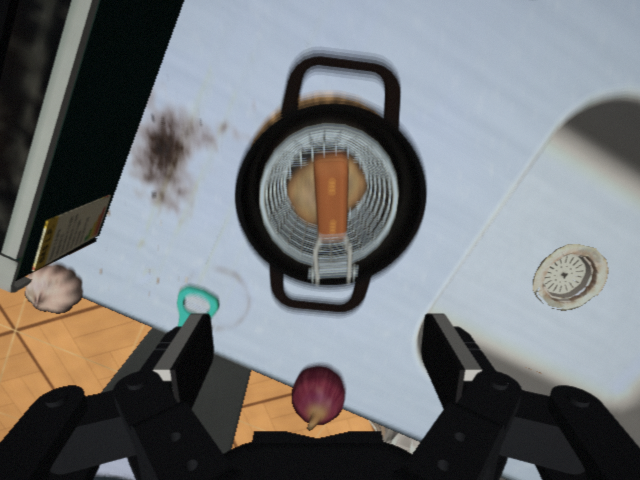

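```bash
python3 s.py|tail -3; python3 - <<'E'
from h import *
o,r=tilt(); c=ctrl.camera("wrist")
T=np.eye(4);T[:3,:3]=r;T[:3,3]=o["eef_pos"];c["world_from_camera"]=T@c["tool_from_camera"]
img=c["img"]; h=cv2.cvtColor(img,cv2.COLOR_RGB2HSV)
m=cv2.inRange(h,(3,150,60),(14,255,255)); m[:120]=0;m[280:]=0;m[:,:260]=0;m[:,420:]=0
n,l,st,ce=cv2.connectedComponentsWithStats(m); k=1+np.argmax(st[1:,4]); print(st[k],ce[k])
rc=cv2.minAreaRect(np.argwhere(l==k)[:,::-1].astype(np.float32)); print(rc)
x,y,w,hh=st[k][:4]
for n,p,z in[("outer",(ce[k][0],y),.172),("inner",(ce[k][0],y+hh),.14),("pin",(333,276),.104)]:
    P=plane(c,p,z); print(n,P,"tool",r.T@(P-o["eef_pos"]))
E
```

```text
[ 0.0074 -0.0016 -1.    ]]
tool z tilt deg 0.4345018352442258 az -49.895394659481155 pos az -2.924495876740172 F [-0.2164 -0.6641  1.2232] open 1.0007628576987602
grasp pt [ 0.5789 -0.0304  0.2501] jaw az -61.70430631351227
[ 314  173   34   78 2141] [330.90751985 211.48715553]
((330.5, 211.5), (77.0, 33.0), 90.0)
outer [ 0.63081269 -0.01101367  0.172     ] tool [ 0.00693622 -0.05480864  0.23326745]
inner [ 0.58205929 -0.03964903  0.14      ] tool [0.00880224 0.00174278 0.26519446]
pin [ 0.55388918 -0.0589834   0.104     ] tool [0.01220583 0.03576771 0.30116795]
```

Emit:
move_arm --moves '[{"gripper": 100, "x": 0.8, "y": -2.8, "z": 0, "roll": 0}, {"gripper": 60, "x": 0, "y": 0, "z": 4, "roll": 0}, {"gripper": 50, "x": 0, "y": 0, "z": 4, "roll": 0}, {"gripper": 50, "x": 0, "y": 0, "z": 1.5, "roll": 0}, {"gripper": 50, "x": 0, "y": 0, "z": 0, "roll": 0}]'

```text
time_s: 6.55
eef_pos: [0.6, -0.0273, 0.3119]
eef_rot: [0.003, 0.857, -0.516, 0.003]
wrist_force: [1.0, -0.1, 0.8]
opening: 0.499
```

```bash
python3 s.py; python3 - <<'E'
from h import *
c=ctrl.camera("wrist")["img"][:,:,::-1];s=ctrl.camera("side")["img"][:,:,::-1]
cv2.imwrite("pics/w2.png",cv2.hconcat([cv2.resize(c,(400,300)),cv2.resize(s[150:330,250:490],(400,300))]))
E
```

```text
6.55 [ 0.6    -0.0273  0.3119] 0.6006633925104102 [-0.241   0.3317  1.6194 -0.0077  1.1872  0.8456]
[[ 0.468  -0.8837  0.0016]
 [-0.8837 -0.468  -0.0077]
 [ 0.0076  0.0022 -1.    ]]
tool z tilt deg 0.45140731374864707 az -78.44290634877568 pos az -2.6010378885975345 F [ 1.0256 -0.1364  0.766 ] open 0.4994737646864792
grasp pt [ 0.6003 -0.0285  0.1569] jaw az -62.09674023377306
```

View pics/w2.png

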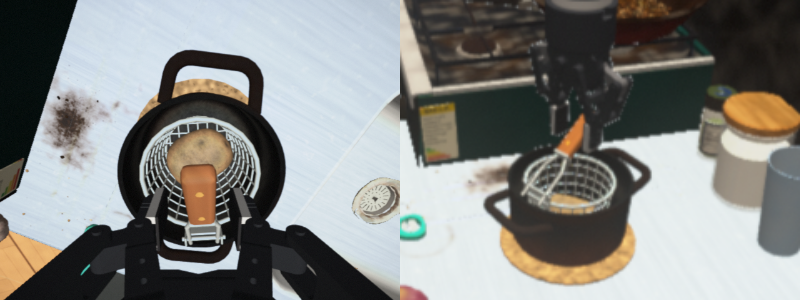

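Emit:
move_arm --moves '[{"gripper": 30, "x": 0, "y": 0, "z": 0, "roll": 0}, {"gripper": 20, "x": 0, "y": 0, "z": 0, "roll": 0}, {"gripper": 10, "x": 0, "y": 0, "z": 0, "roll": 0}, {"gripper": 10, "x": 0, "y": 0, "z": 0, "roll": 0}]'

```text
time_s: 7.15
eef_pos: [0.601, -0.0273, 0.3136]
eef_rot: [0.002, 0.857, -0.516, 0.005]
wrist_force: [2.3, -0.8, 5.4]
opening: 0.219
```

```bash
python3 s.py
```

```text
7.15 [ 0.601  -0.0273  0.3136] 0.601644992419446 [-0.2407  0.3301  1.6175 -0.0077  1.1857  0.8456]
[[ 0.4683 -0.8836  0.0064]
 [-0.8835 -0.4683 -0.0089]
 [ 0.0109 -0.0015 -0.9999]]
tool z tilt deg 0.6291865675258365 az -54.35452656877176 pos az -2.6010734220451592 F [ 2.3449 -0.8463  5.4236] open 0.2193709253364372
grasp pt [ 0.602  -0.0287  0.1586] jaw az -62.07632769256839
```

Emit:
move_arm --moves '[{"gripper": 10, "x": 0, "y": 0.35, "z": -0.4, "roll": 0}, {"gripper": 10, "x": 0, "y": 0.35, "z": -0.4, "roll": 0}, {"gripper": 10, "x": 0, "y": 0.4, "z": -0.35, "roll": 0}, {"gripper": 10, "x": 0, "y": 0.4, "z": -0.35, "roll": 0}]'

```text
time_s: 7.65
eef_pos: [0.5873, -0.0335, 0.327]
eef_rot: [0.001, 0.857, -0.516, 0.004]
wrist_force: [6.7, 1.8, -4.0]
opening: 0.212
```

```bash
python3 s.py; python3 - <<'E'
from h import *
c=ctrl.camera("wrist")["img"][:,:,::-1];s=ctrl.camera("side")["img"][:,:,::-1]
cv2.imwrite("pics/w3.png",cv2.hconcat([cv2.resize(c,(400,300)),cv2.resize(s[190:325,290:470],(400,300),interpolation=2)]))
E
```

```text
7.65 [ 0.5873 -0.0335  0.327 ] 0.5882064574955939 [-0.2575  0.287   1.6438 -0.005   1.2041  0.8281]
[[ 0.4679 -0.8838  0.0053]
 [-0.8837 -0.4679 -0.0062]
 [ 0.008  -0.0018 -1.    ]]
tool z tilt deg 0.46721456923665 az -49.283458344983146 pos az -3.2676429575094628 F [ 6.731   1.8203 -4.0181] open 0.2123922825480155
grasp pt [ 0.5881 -0.0345  0.172 ] jaw az -62.099489987011516
```

View pics/w3.png

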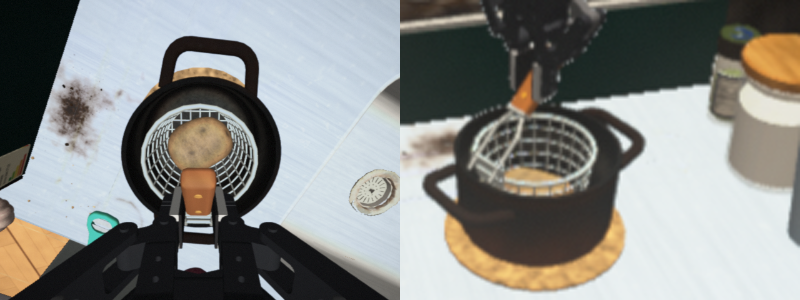

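The pinch holds: the bar is between the pads and turning with the grip, but about 7 N is building up. I'll release to let the basket settle, then see where the handle stands.

Emit:
move_arm --moves '[{"gripper": 40, "x": 0, "y": 0, "z": 0, "roll": 0}, {"gripper": 40, "x": 0, "y": 0, "z": 0, "roll": 0}]'

```text
time_s: 8.0
eef_pos: [0.5865, -0.0339, 0.3267]
eef_rot: [0.003, 0.857, -0.516, 0.002]
wrist_force: [0.1, -0.2, -0.6]
opening: 0.403
```

```bash
python3 s.py|tail -2; python3 - <<'E'
from h import *
c=ctrl.camera("wrist")["img"][:,:,::-1];s=ctrl.camera("side")["img"][:,:,::-1]
cv2.imwrite("pics/w4.png",cv2.hconcat([cv2.resize(c,(400,300)),cv2.resize(s[190:325,290:470],(400,300),interpolation=2)]))
E
```

```text
tool z tilt deg 0.4321568531399223 az -81.58069169418816 pos az -3.309795088915955 F [ 0.1379 -0.1592 -0.6036] open 0.40258615306569967
grasp pt [ 0.5867 -0.0351  0.1717] jaw az -62.08122885669413
```

View pics/w4.png

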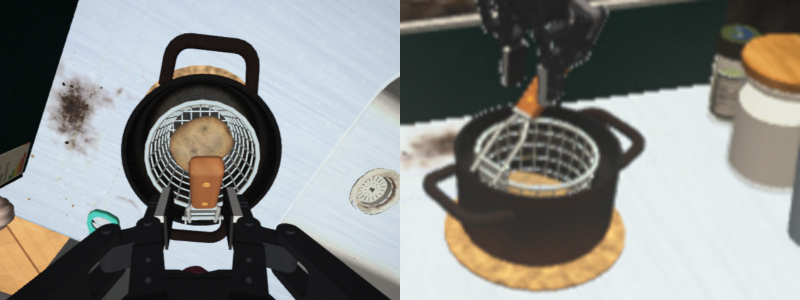

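```bash
cat > th.py <<'E'
from h import *
o,r=tilt(); c=ctrl.camera("wrist"); T=np.eye(4);T[:3,:3]=r;T[:3,3]=o["eef_pos"];W=T@c["tool_from_camera"]
h=cv2.cvtColor(c["img"],cv2.COLOR_RGB2HSV); m=cv2.inRange(h,(3,140,50),(14,255,255)); m[:150]=0;m[400:]=0;m[:,:250]=0;m[:,:][:,400:]=0
n,l,st,ce=cv2.connectedComponentsWithStats(m); k=1+np.argmax(st[1:,4]); x,y,w,hh=st[k][:4]; print("bar px",st[k])
def pr(P):
    q=np.linalg.inv(W)@np.r_[P,1]; return c["cx"]+c["fx"]*q[0]/-q[2], c["cy"]-c["fy"]*q[1]/-q[2]
H=np.array([.5434,-.0607,.104]); a=np.radians(28); e=np.array([np.cos(a),np.sin(a),0])
for th in np.arange(.5,1.9,.1):
    d=np.cos(th)*e+np.array([0,0,np.sin(th)]); nn=-np.sin(th)*e+np.array([0,0,np.cos(th)])
    print(round(th,2),*[np.round(pr(H+s*d+t*nn*.0065),0) for s,t in((.114,1),(.114,-1),(.048,1))])
E
python3 th.py
```

```text
bar px [ 301  250   57   83 3833]
0.5 [324. 221.] [323. 198.] [322. 316.]
0.6 [325. 246.] [324. 218.] [322. 326.]
0.7 [325. 275.] [325. 242.] [322. 336.]
0.8 [326. 309.] [325. 271.] [322. 346.]
0.9 [326. 346.] [326. 304.] [322. 356.]
1.0 [327. 385.] [326. 340.] [322. 367.]
1.1 [327. 424.] [327. 379.] [322. 377.]
1.2 [327. 463.] [327. 419.] [322. 387.]
1.3 [327. 500.] [327. 458.] [322. 397.]
1.4 [327. 533.] [327. 495.] [322. 405.]
1.5 [327. 561.] [327. 529.] [322. 413.]
1.6 [327. 583.] [327. 557.] [322. 420.]
1.7 [326. 599.] [327. 580.] [322. 426.]
1.8 [326. 610.] [326. 597.] [322. 431.]
```

The handle only went from about 0.6 to 0.7 rad, so the full pad patch is too stiff in twist. I'll pinch just the end of the bar with the pad edges, which gives a smaller patch and a longer lever.

Emit:
move_arm --moves '[{"gripper": 40, "x": 0, "y": -2.5, "z": -0.1, "roll": 0}, {"gripper": 40, "x": 0, "y": -2, "z": -0.1, "roll": 0}, {"gripper": 10, "x": 0, "y": 0, "z": 0, "roll": 0}, {"gripper": 10, "x": 0, "y": 0, "z": 0, "roll": 0}, {"gripper": 10, "x": 0, "y": 0, "z": 0, "roll": 0}]'

```text
time_s: 8.78
eef_pos: [0.6268, -0.0131, 0.33]
eef_rot: [0.002, 0.857, -0.516, 0.004]
wrist_force: [3.6, 0.9, 2.1]
opening: 0.183
```

Emit:
move_arm --moves '[{"gripper": 10, "x": 0, "y": 0.5, "z": -0.55, "roll": 0}, {"gripper": 10, "x": 0, "y": 0.5, "z": -0.5, "roll": 0}, {"gripper": 10, "x": 0, "y": 0, "z": 0, "roll": 0}]'

```text
time_s: 9.15
eef_pos: [0.618, -0.0178, 0.3409]
eef_rot: [0.002, 0.857, -0.516, 0.005]
wrist_force: [4.6, 1.7, 2.6]
opening: 0.183
```

```bash
python3 s.py|tail -2;python3 th.py
```

```text
tool z tilt deg 0.5692128062010428 az -56.00720567686684 pos az -1.6497404429527192 F [4.6189 1.7112 2.5848] open 0.18262392165157698
grasp pt [ 0.6188 -0.0191  0.1859] jaw az -62.11488742188541
bar px [ 296  357   43   36 1423]
0.5 [321. 292.] [321. 269.] [320. 360.]
0.6 [321. 316.] [321. 289.] [320. 369.]
0.7 [322. 343.] [321. 312.] [320. 378.]
0.8 [322. 373.] [322. 339.] [320. 387.]
0.9 [323. 405.] [322. 369.] [320. 396.]
1.0 [323. 438.] [323. 401.] [320. 406.]
1.1 [323. 471.] [323. 434.] [320. 415.]
1.2 [323. 504.] [323. 467.] [320. 424.]
1.3 [323. 533.] [323. 499.] [320. 432.]
1.4 [323. 560.] [323. 529.] [320. 439.]
1.5 [323. 582.] [323. 557.] [320. 446.]
1.6 [323. 600.] [323. 580.] [320. 452.]
1.7 [323. 614.] [323. 598.] [320. 457.]
1.8 [323. 622.] [323. 612.] [320. 461.]
```

Emit:
move_arm --moves '[{"gripper": 10, "x": 0, "y": 0.5, "z": -0.6, "roll": 0}, {"gripper": 10, "x": 0, "y": 0.5, "z": -0.6, "roll": 0}, {"gripper": 10, "x": 0, "y": 0.6, "z": -0.5, "roll": 0}, {"gripper": 10, "x": 0, "y": 0.6, "z": -0.5, "roll": 0}, {"gripper": 10, "x": 0, "y": 0, "z": 0, "roll": 0}]'

```text
time_s: 9.82
eef_pos: [0.5978, -0.0279, 0.3617]
eef_rot: [0.003, 0.857, -0.516, 0.003]
wrist_force: [0.4, -0.4, -1.2]
opening: 0.183
```

```bash
python3 s.py|tail -2;python3 th.py; python3 - <<'E'
from h import *
c=ctrl.camera("wrist")["img"][:,:,::-1];s=ctrl.camera("side")["img"][:,:,::-1]
cv2.imwrite("pics/w5.png",cv2.hconcat([cv2.resize(c,(400,300)),cv2.resize(s[190:325,290:470],(400,300),interpolation=2)]))
E
```

```text
tool z tilt deg 0.47559718063265366 az -73.15277021936238 pos az -2.6740355461648266 F [ 0.3911 -0.3994 -1.223 ] open 0.18298996141088325
grasp pt [ 0.5982 -0.0292  0.2067] jaw az -62.11108536903982
bar px [ 296  339   43   50 1721]
0.5 [322. 228.] [322. 210.] [321. 306.]
0.6 [322. 248.] [322. 226.] [321. 314.]
0.7 [323. 270.] [322. 245.] [321. 322.]
0.8 [323. 296.] [323. 267.] [321. 330.]
0.9 [323. 323.] [323. 292.] [321. 338.]
1.0 [324. 352.] [323. 319.] [321. 347.]
1.1 [324. 381.] [324. 348.] [321. 356.]
1.2 [324. 410.] [324. 377.] [321. 364.]
1.3 [324. 438.] [324. 406.] [321. 372.]
1.4 [324. 463.] [324. 434.] [321. 379.]
1.5 [324. 486.] [324. 460.] [321. 386.]
1.6 [324. 505.] [324. 483.] [321. 392.]
1.7 [324. 520.] [324. 502.] [321. 397.]
1.8 [323. 531.] [324. 518.] [321. 402.]
```

View pics/w5.png

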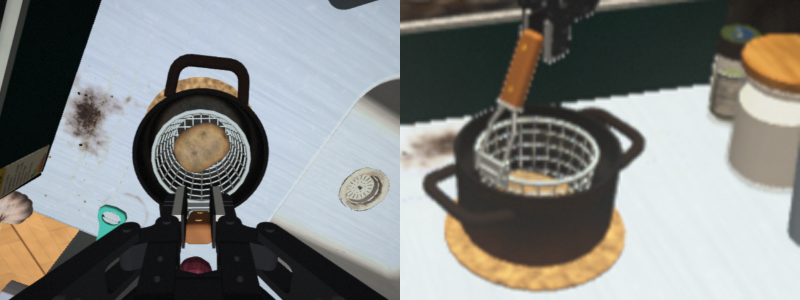

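The handle is near 1.15 rad with low force, and the basket is standing in the pot. Continuing the arc.

Emit:
move_arm --moves '[{"gripper": 10, "x": 0, "y": 0.8, "z": -0.3, "roll": 0}, {"gripper": 10, "x": 0, "y": 0.8, "z": -0.25, "roll": 0}, {"gripper": 10, "x": 0, "y": 0.8, "z": -0.2, "roll": 0}, {"gripper": 10, "x": 0, "y": 0.8, "z": -0.1, "roll": 0}, {"gripper": 10, "x": 0, "y": 0, "z": 0, "roll": 0}]'

```text
time_s: 10.6
eef_pos: [0.5703, -0.043, 0.3724]
eef_rot: [0.002, 0.857, -0.516, 0.005]
wrist_force: [4.6, 1.5, 5.6]
opening: 0.18
```

Emit:
move_arm --moves '[{"gripper": 10, "x": 0, "y": 0.8, "z": -0.05, "roll": 0}, {"gripper": 10, "x": 0, "y": 0.8, "z": 0, "roll": 0}, {"gripper": 10, "x": 0, "y": 0.4, "z": 0.05, "roll": 0}, {"gripper": 10, "x": 0, "y": 0, "z": 0, "roll": 0}]'

```text
time_s: 11.1
eef_pos: [0.5534, -0.0523, 0.3737]
eef_rot: [0.001, 0.857, -0.516, 0.007]
wrist_force: [5.6, 3.1, 11.7]
opening: 0.182
```

```bash
python3 s.py|tail -2
```

```text
tool z tilt deg 0.8139803641818745 az -38.85013332067178 pos az -5.39509614779719 F [ 5.5817  3.0557 11.7418] open 0.18152898814648621
grasp pt [ 0.5551 -0.0536  0.2187] jaw az -62.11321138736734
```

Emit:
move_arm --moves '[{"gripper": 10, "x": 0, "y": 0, "z": -0.3, "roll": 0}, {"gripper": 10, "x": 0, "y": 0.5, "z": -0.2, "roll": 0}, {"gripper": 10, "x": 0, "y": 0.7, "z": 0, "roll": 0}, {"gripper": 10, "x": 0, "y": 0, "z": 0, "roll": 0}]'

```text
time_s: 11.6
eef_pos: [0.541, -0.0577, 0.3748]
eef_rot: [0.003, 0.857, -0.516, 0.003]
wrist_force: [0.6, 0.9, 0.2]
opening: 0.104
```

```bash
python3 s.py|tail -2; python3 - <<'E'
from h import *
c=ctrl.camera("wrist")["img"][:,:,::-1];s=ctrl.camera("side")["img"][:,:,::-1]
cv2.imwrite("pics/w6.png",cv2.hconcat([cv2.resize(c,(400,300)),cv2.resize(s[180:325,280:473],(400,300),interpolation=2)]))
E
```

```text
tool z tilt deg 0.4436877039238104 az -79.01325790429316 pos az -6.09324490471041 F [0.5891 0.9385 0.2397] open 0.10384698028453657
grasp pt [ 0.5412 -0.0589  0.2198] jaw az -62.11350768053179
```

View pics/w6.png

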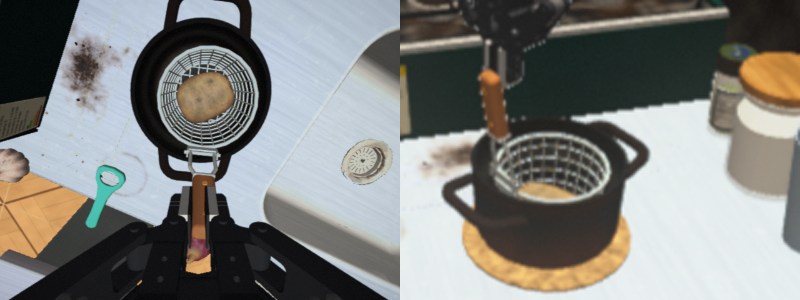

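The bar slipped out of the pads. It now stands just past upright on the robot side of the fingers, with the basket standing. I'll close the fingers and push it level onto its stop.

Emit:
move_arm --moves '[{"gripper": 0, "x": 0, "y": 0, "z": 0.5, "roll": 0}, {"gripper": 0, "x": 0, "y": 0.7, "z": 0, "roll": 0}, {"gripper": 0, "x": 0, "y": 0.7, "z": 0, "roll": 0}, {"gripper": 0, "x": 0, "y": 0.5, "z": 0, "roll": 0}]'

```text
time_s: 12.2
eef_pos: [0.5248, -0.0667, 0.3706]
eef_rot: [0.002, 0.857, -0.516, 0.004]
wrist_force: [1.3, 0.1, -0.2]
opening: -0.004
```

Emit:
move_arm --moves '[{"gripper": 0, "x": 0, "y": 0.5, "z": 0, "roll": 0}, {"gripper": 0, "x": 0, "y": 0.3, "z": 0, "roll": 0}]'

```text
time_s: 12.45
eef_pos: [0.5182, -0.0703, 0.3709]
eef_rot: [0.002, 0.857, -0.516, 0.004]
wrist_force: [4.9, 0.8, -1.6]
opening: -0.0
```

```bash
python3 s.py|tail -2
```

```text
tool z tilt deg 0.5642449030587209 az -55.04103126021982 pos az -7.731606845177304 F [ 4.9176  0.7835 -1.5614] open -0.00018715101502690757
grasp pt [ 0.519  -0.0716  0.2159] jaw az -62.09791171968634
```

Emit:
move_arm --moves '[{"gripper": 0, "x": 0, "y": -0.5, "z": 0, "roll": 0}, {"gripper": 55, "x": 0, "y": 0, "z": 0, "roll": 0}, {"gripper": 55, "x": 0, "y": 0, "z": 0, "roll": 0}, {"gripper": 55, "x": 0, "y": 0.9, "z": 1.5, "roll": 0}, {"gripper": 55, "x": 0, "y": 0.9, "z": 1.5, "roll": 0}]'

```text
time_s: 13.08
eef_pos: [0.5053, -0.0765, 0.3385]
eef_rot: [0.003, 0.857, -0.516, 0.002]
wrist_force: [0.3, -0.2, 0.2]
opening: 0.547
```

```bash
python3 s.py|tail -2; python3 - <<'E'
from h import *
c=ctrl.camera("wrist")["img"][:,:,::-1];s=ctrl.camera("side")["img"][:,:,::-1]
cv2.imwrite("pics/w7.png",cv2.hconcat([cv2.resize(c,(400,300)),cv2.resize(s[180:325,280:473],(400,300),interpolation=2)]))
E
```

```text
tool z tilt deg 0.4176153260363042 az -84.3343268608382 pos az -8.60698143096416 F [ 0.2511 -0.1677  0.1984] open 0.5469438626650571
grasp pt [ 0.5054 -0.0776  0.1836] jaw az -62.06244224950927
```

View pics/w7.png

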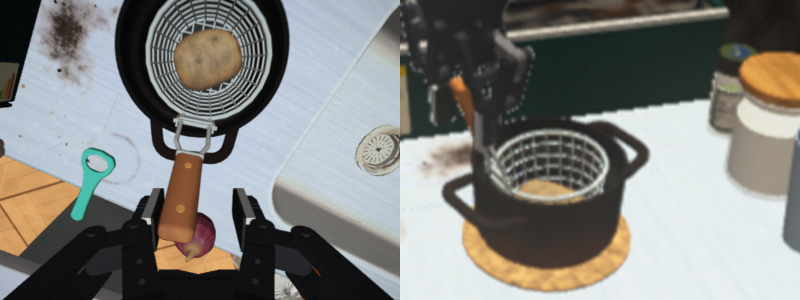

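The handle leans out on the robot's side and the basket is standing. The basket has yawed about 13°, and the bar sits about 8 mm off the finger centre. I'll align and close.

Emit:
move_arm --moves '[{"gripper": 55, "x": -0.8, "y": 0, "z": 0, "roll": 0}, {"gripper": 55, "x": 0, "y": 0, "z": 0, "roll": 6.5}, {"gripper": 55, "x": 0, "y": 0, "z": 0, "roll": 6.5}, {"gripper": 35, "x": 0, "y": 0, "z": 0, "roll": 0}, {"gripper": 35, "x": 0, "y": 0, "z": 0, "roll": 0}]'

```text
time_s: 13.8
eef_pos: [0.5029, -0.0692, 0.3407]
eef_rot: [0.002, 0.794, -0.608, 0.004]
wrist_force: [0.5, -0.1, 0.2]
opening: 0.348
```

```bash
python3 s.py|tail -2; python3 - <<'E'
from h import *
o,r=tilt();c=ctrl.camera("wrist"); h=cv2.cvtColor(c["img"],cv2.COLOR_RGB2HSV); m=cv2.inRange(h,(3,130,40),(14,255,255)); m[:200]=0;m[400:]=0;m[:,:230]=0;m[:,400:]=0
n,l,st,ce=cv2.connectedComponentsWithStats(m); k=1+np.argmax(st[1:,4]); print(st[k],ce[k])
for y in range(st[k][1],st[k][1]+st[k][3],15):
    x=np.where(l[y]==k)[0]; print(y,x.min(),x.max(),(x.min()+x.max())/2)
E
```

```text
tool z tilt deg 0.5163773404189816 az -63.93276065174007 pos az -7.83559536315112 F [ 0.477  -0.0872  0.2197] open 0.3477757538417113
grasp pt [ 0.5036 -0.0705  0.1857] jaw az -74.94461348702322
[ 274  250   59  150 6812] [304.77172637 324.50616559]
250 299 321 310.0
265 286 328 307.0
280 285 328 306.5
295 283 329 306.0
310 280 329 304.5
325 278 330 304.0
340 277 330 303.5
355 275 332 303.5
370 274 332 303.0
385 279 329 304.0
```

Emit:
move_arm --moves '[{"gripper": 35, "x": -0.4, "y": 0, "z": 0, "roll": 0}, {"gripper": 0, "x": 0, "y": 0, "z": 0, "roll": 0}, {"gripper": 0, "x": 0, "y": 0, "z": 0, "roll": 0}, {"gripper": 0, "x": 0, "y": 0, "z": 0, "roll": 0}, {"gripper": 0, "x": 0, "y": 0, "z": 0, "roll": 0}]'

```text
time_s: 14.48
eef_pos: [0.5019, -0.0656, 0.3404]
eef_rot: [0.002, 0.793, -0.609, 0.004]
wrist_force: [0.1, 1.1, 1.3]
opening: 0.22
```

```bash
python3 s.py|tail -2
```

```text
tool z tilt deg 0.49480976928091874 az -65.97557941292641 pos az -7.444089023798788 F [0.1099 1.1392 1.2783] open 0.21980455828311316
grasp pt [ 0.5024 -0.0668  0.1854] jaw az -75.07928759658495
```

Emit:
move_arm --moves '[{"gripper": 0, "x": 0, "y": -0.2, "z": -0.5, "roll": 0}, {"gripper": 0, "x": 0, "y": -0.1, "z": -1, "roll": 0}, {"gripper": 0, "x": 0, "y": 0, "z": -1.5, "roll": 0}, {"gripper": 0, "x": 0, "y": 0, "z": -2, "roll": 0}, {"gripper": 0, "x": 0, "y": 0, "z": -2, "roll": 0}]'

```text
time_s: 15.1
eef_pos: [0.5045, -0.0642, 0.4119]
eef_rot: [0.002, 0.793, -0.609, 0.004]
wrist_force: [0.6, -0.4, -3.3]
opening: 0.225
```

```bash
python3 s.py|tail -2
```

```text
tool z tilt deg 0.5317427872928163 az -64.13434962349699 pos az -7.256234332609261 F [ 0.6145 -0.4042 -3.337 ] open 0.2248694053545528
grasp pt [ 0.5051 -0.0655  0.2569] jaw az -75.07801285224863
```

Emit:
move_arm --moves '[{"gripper": 0, "x": 0, "y": 0, "z": -2, "roll": 0}, {"gripper": 0, "x": 0, "y": 0, "z": -2, "roll": 0}, {"gripper": 0, "x": 0, "y": 0, "z": -2, "roll": 0}, {"gripper": 0, "x": 0, "y": 0, "z": -2, "roll": 0}, {"gripper": 0, "x": 0, "y": 0, "z": 0, "roll": 0}]'

```text
time_s: 15.72
eef_pos: [0.5044, -0.0637, 0.493]
eef_rot: [0.001, 0.793, -0.609, 0.006]
wrist_force: [0.5, 0.1, -3.9]
opening: 0.223
```

```bash
python3 s.py; python3 - <<'E'
from h import *
c=ctrl.camera("wrist")["img"][:,:,::-1];s=ctrl.camera("side")["img"][:,:,::-1]
cv2.imwrite("pics/w8.png",cv2.hconcat([cv2.resize(c,(400,300)),cv2.resize(s[110:335,240:540],(400,300),interpolation=2)]))
E
```

```text
15.725 [ 0.5044 -0.0637  0.493 ] 0.5084282072154935 [-0.3575 -0.0365  1.6607 -0.0064  1.5065  0.9532]
[[ 0.2575 -0.9662  0.008 ]
 [-0.9662 -0.2576 -0.0098]
 [ 0.0115 -0.0052 -0.9999]]
tool z tilt deg 0.72418208809996 az -50.734771366372385 pos az -7.1917507901948 F [ 0.5322  0.0859 -3.87  ] open 0.2229999947812769
grasp pt [ 0.5057 -0.0652  0.338 ] jaw az -75.0768887109171
```

View pics/w8.png

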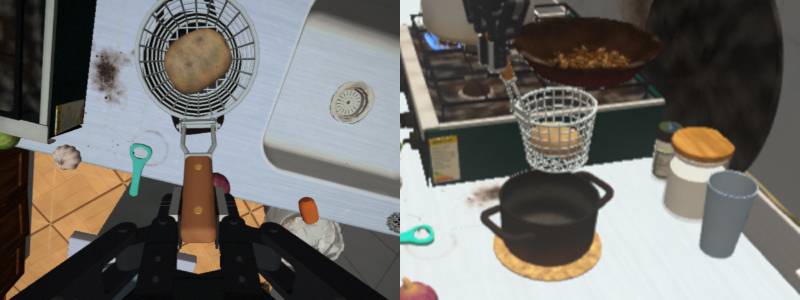

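The basket is lifted level and well clear of the pot, with the potato in and the grip steady at 3.9 N. Next I turn it so its x axis points radially from the base, then raise it to the reach limit to tip it.

Emit:
move_arm --moves '[{"gripper": 0, "x": 0, "y": 0, "z": -2, "roll": 5}, {"gripper": 0, "x": 0, "y": 0, "z": -3, "roll": 6}, {"gripper": 0, "x": 0, "y": 0, "z": -4, "roll": 6}, {"gripper": 0, "x": 0, "y": 0, "z": -4, "roll": 5}, {"gripper": 0, "x": 0, "y": -0.5, "z": -4, "roll": 0}]'

```text
time_s: 16.45
eef_pos: [0.5085, -0.0628, 0.6604]
eef_rot: [-0.002, -0.662, 0.75, -0.003]
wrist_force: [0.5, -0.5, -2.5]
opening: 0.227
```

Emit:
move_arm --moves '[{"gripper": 0, "x": 0, "y": -1, "z": -4, "roll": 0}, {"gripper": 0, "x": 0, "y": -1, "z": -4, "roll": 0}, {"gripper": 0, "x": 0, "y": -1, "z": -4, "roll": 0}, {"gripper": 0, "x": 0, "y": -1, "z": -4, "roll": 0}, {"gripper": 0, "x": 0, "y": -1, "z": -3, "roll": 0}]'

```text
time_s: 17.08
eef_pos: [0.558, -0.0676, 0.8513]
eef_rot: [-0.001, -0.662, 0.749, -0.004]
wrist_force: [-0.3, 0.7, -2.6]
opening: 0.223
```

```bash
python3 s.py
```

```text
17.075 [ 0.558  -0.0676  0.8513] 0.5620416539892392 [-0.33    0.2167  0.6777 -0.008   2.2417  1.3594]
[[-0.1233 -0.9924  0.0032]
 [-0.9923  0.1233 -0.0077]
 [ 0.0073 -0.0041 -1.    ]]
tool z tilt deg 0.47884886717026093 az -67.68664995408157 pos az -6.904861781838504 F [-0.3301  0.7025 -2.5683] open 0.22250200357331357
grasp pt [ 0.5585 -0.0688  0.6963] jaw az -97.08182929965051
```

Emit:
move_arm --moves '[{"gripper": 0, "x": 0, "y": -2, "z": -3, "roll": 0}, {"gripper": 0, "x": 0, "y": -2, "z": -3, "roll": 0}, {"gripper": 0, "x": 0, "y": -2, "z": -3, "roll": 0}, {"gripper": 0, "x": 0, "y": -2, "z": -3, "roll": 0}, {"gripper": 0, "x": 0, "y": -2, "z": -3, "roll": 0}]'

```text
time_s: 17.7
eef_pos: [0.5758, -0.0685, 0.9181]
eef_rot: [0.02, -0.662, 0.749, -0.029]
wrist_force: [0.1, -0.7, -4.0]
opening: 0.225
```

```bash
python3 s.py
```

```text
17.7 [ 0.5758 -0.0685  0.9181] 0.5798913033983877 [-0.3244  0.3877  0.2977  0.008   2.3868  1.3755]
[[-0.1231 -0.9901  0.0674]
 [-0.9924  0.1223 -0.0169]
 [ 0.0085 -0.0689 -0.9976]]
tool z tilt deg 3.9830800041158474 az -14.088932837672372 pos az -6.785990252763276 F [ 0.1315 -0.7094 -3.9536] open 0.2246509381934606
grasp pt [ 0.5863 -0.0711  0.7635] jaw az -97.0728909638422
```

Emit:
move_arm --moves '[{"gripper": 0, "x": 0, "y": -3.5, "z": -3.5, "roll": 0}, {"gripper": 0, "x": 0, "y": -3.5, "z": -3.5, "roll": 0}, {"gripper": 0, "x": 0, "y": -3.5, "z": -3.5, "roll": 0}, {"gripper": 0, "x": 0, "y": -3.5, "z": -3.5, "roll": 0}, {"gripper": 0, "x": 0, "y": -3.5, "z": -3.5, "roll": 0}]'

```text
time_s: 18.32
eef_pos: [0.5799, -0.0689, 0.9308]
eef_rot: [0.061, -0.659, 0.746, -0.075]
wrist_force: [-0.0, 0.3, -3.9]
opening: 0.223
```

```bash
python3 s.py
```

```text
18.325 [ 0.5799 -0.0689  0.9308] 0.5840108404093809 [-0.3295  0.3684  0.2986  0.042   2.2819  1.3947]
[[-0.1234 -0.9738  0.191 ]
 [-0.9923  0.1195 -0.0317]
 [ 0.008  -0.1935 -0.9811]]
tool z tilt deg 11.165504693903824 az -9.42119091641671 pos az -6.776256442253411 F [-0.005   0.2563 -3.8639] open 0.2226791959612646
grasp pt [ 0.6095 -0.0738  0.7787] jaw az -97.0864688241141
```

Emit:
move_arm --moves '[{"gripper": 0, "x": 0, "y": -3.5, "z": -3.5, "roll": 0}, {"gripper": 0, "x": 0, "y": -3.5, "z": -3.5, "roll": 0}, {"gripper": 0, "x": 0, "y": -3.5, "z": -3.5, "roll": 0}, {"gripper": 0, "x": 0, "y": -3.5, "z": -3.5, "roll": 0}, {"gripper": 0, "x": 0, "y": -3.5, "z": -3.5, "roll": 0}]'

```text
time_s: 18.95
eef_pos: [0.5632, -0.0661, 0.9614]
eef_rot: [0.107, -0.653, 0.739, -0.127]
wrist_force: [0.0, -0.5, -3.7]
opening: 0.223
```

Emit:
move_arm --moves '[{"gripper": 0, "x": 0, "y": -3.5, "z": -3.5, "roll": 0}, {"gripper": 0, "x": 0, "y": -3.5, "z": -3.5, "roll": 0}, {"gripper": 0, "x": 0, "y": -3.5, "z": -3.5, "roll": 0}, {"gripper": 0, "x": 0, "y": -3.5, "z": -3.5, "roll": 0}, {"gripper": 0, "x": 0, "y": -3.5, "z": -3.5, "roll": 0}]'

```text
time_s: 19.58
eef_pos: [0.5297, -0.0612, 1.0022]
eef_rot: [0.153, -0.644, 0.728, -0.18]
wrist_force: [-0.8, -0.1, -4.1]
opening: 0.222
```

```bash
python3 s.py
```

```text
19.575 [ 0.5297 -0.0612  1.0022] 0.5332546475930602 [-0.3667  0.2521  0.2987  0.121   2.1212  1.4139]
[[-0.1236 -0.8822  0.4544]
 [-0.9923  0.1058 -0.0644]
 [ 0.0087 -0.4588 -0.8885]]
tool z tilt deg 27.317831026652552 az -8.061254819133069 pos az -6.593976292249882 F [-0.7576 -0.1381 -4.0891] open 0.22170951924701102
grasp pt [ 0.6002 -0.0712  0.8644] jaw az -97.09825326392496
```

Emit:
move_arm --moves '[{"gripper": 0, "x": 0, "y": -3.5, "z": -3.5, "roll": 0}, {"gripper": 0, "x": 0, "y": -3, "z": -3, "roll": 0}, {"gripper": 0, "x": 0, "y": 0, "z": 0, "roll": 0}]'

```text
time_s: 19.95
eef_pos: [0.512, -0.0585, 1.0197]
eef_rot: [0.17, -0.64, 0.722, -0.2]
wrist_force: [0.4, -0.1, -4.4]
opening: 0.226
```

```bash
python3 s.py; python3 - <<'E'
from h import *
o,r=tilt()
# target: basket centre over pot centre (.593,-.0355); basket frame from tool (no-slip, 16 deg stop): 
a=np.arctan2(r[1,2],r[0,2]); t=np.arccos(-r[2,2]); e=np.array([np.cos(a),np.sin(a),0]);k=np.array([0,0,1.])
g=o["eef_pos"]+.155*r[:,2]
bx=np.cos(t)*e+np.sin(t)*k; bz=-np.sin(t)*e+np.cos(t)*k
B=g+.079*bx-.176*bz; C=B+.04*bz; F=B-.042*bx
print("centre",C,"foot",F)
d=np.array([.593,-.0355,0])-C; d[2]=.20-F[2]; print("world shift",d,"tool shift cm",100*r.T@d)
E
```

```text
19.95 [ 0.512  -0.0585  1.0197] 0.5153607713826246 [-0.3793  0.2211  0.2981  0.1396  2.0992  1.4157]
[[-0.1237 -0.8561  0.5018]
 [-0.9923  0.102  -0.0707]
 [ 0.0093 -0.5066 -0.8621]]
tool z tilt deg 30.446639491138036 az -8.014951667665278 pos az -6.513274020708257 F [ 0.3995 -0.093  -4.3862] open 0.22588039663379272
grasp pt [ 0.5898 -0.0694  0.8861] jaw az -97.10591138179937
centre [ 0.72549482 -0.08851583  0.80890919] foot [ 0.70971168 -0.08629345  0.75314223]
world shift [-0.13249482  0.05301583 -0.55314223] tool shift cm [-4.1374954  39.90840333 40.66348828]
```

Tool tilt is 30.4°. Bringing the basket down over the pot.

Emit:
move_arm --moves '[{"gripper": 0, "x": -0.2, "y": 2, "z": 2, "roll": 0}, {"gripper": 0, "x": -0.3, "y": 3, "z": 3, "roll": 0}, {"gripper": 0, "x": -0.4, "y": 4, "z": 4, "roll": 0}, {"gripper": 0, "x": -0.4, "y": 4, "z": 4, "roll": 0}, {"gripper": 0, "x": -0.4, "y": 4, "z": 4, "roll": 0}]'

```text
time_s: 20.58
eef_pos: [0.4544, -0.0364, 0.783]
eef_rot: [0.169, -0.64, 0.723, -0.198]
wrist_force: [0.7, 0.6, -2.5]
opening: 0.226
```

```bash
python3 s.py
```

```text
20.575 [ 0.4544 -0.0364  0.783 ] 0.4558559189032866 [-0.3816 -0.2936  1.3558  0.1214  1.5647  1.3421]
[[-0.1236 -0.858   0.4986]
 [-0.9923  0.1025 -0.0696]
 [ 0.0086 -0.5034 -0.864 ]]
tool z tilt deg 30.22763018477827 az -7.948124527319153 pos az -4.580655272135978 F [ 0.7138  0.588  -2.4834] open 0.22559516232752058
grasp pt [ 0.5317 -0.0472  0.6491] jaw az -97.1021595842731
```

Emit:
move_arm --moves '[{"gripper": 0, "x": -0.4, "y": 4, "z": 4, "roll": 0}, {"gripper": 0, "x": -0.4, "y": 4, "z": 4, "roll": 0}, {"gripper": 0, "x": -0.4, "y": 3, "z": 3, "roll": 0}, {"gripper": 0, "x": -0.4, "y": 3, "z": 3, "roll": 0}, {"gripper": 0, "x": -0.4, "y": 2, "z": 2, "roll": 0}]'

```text
time_s: 21.2
eef_pos: [0.3994, -0.0113, 0.5635]
eef_rot: [0.169, -0.64, 0.723, -0.197]
wrist_force: [0.2, -0.6, -3.7]
opening: 0.223
```

```bash
cat > b.py <<'E'
from h import *
o,r=tilt()
a=np.arctan2(r[1,2],r[0,2]); t=np.arccos(-r[2,2]); e=np.array([np.cos(a),np.sin(a),0]);k=np.array([0,0,1.])
g=o["eef_pos"]+.155*r[:,2]
bx=np.cos(t)*e+np.sin(t)*k; bz=-np.sin(t)*e+np.cos(t)*k
B=g+.079*bx-.176*bz; C=B+.04*bz; F=B-.042*bx
print("centre",C,"foot",F)
d=np.array([.593,-.0355,0])-C; d[2]=.18-F[2]; print("world shift",d,"tool shift cm",100*r.T@d)
E
python3 s.py;python3 b.py
```

```text
21.2 [ 0.3994 -0.0113  0.5635] 0.39959905581442356 [-0.3721 -0.5161  1.9321  0.1244  1.2153  1.3075]
[[-0.1236 -0.8593  0.4963]
 [-0.9923  0.1029 -0.0689]
 [ 0.0081 -0.501  -0.8654]]
tool z tilt deg 30.068962487030564 az -7.898263276997374 pos az -1.6158291984761768 F [ 0.1821 -0.5937 -3.7387] open 0.2228423473095624
grasp pt [ 0.4764 -0.0219  0.4293] jaw az -97.0981372415112
centre [ 0.61158009 -0.04069811  0.35121327] foot [ 0.59542869 -0.03845742  0.29555258]
world shift [-0.01858009  0.00519811 -0.11555258] tool shift cm [-0.37964343  7.439039    9.04228767]
```

Emit:
move_arm --moves '[{"gripper": 0, "x": -0.1, "y": 2, "z": 2.5, "roll": 0}, {"gripper": 0, "x": -0.1, "y": 2, "z": 2.5, "roll": 0}, {"gripper": 0, "x": -0.1, "y": 1.7, "z": 2, "roll": 0}, {"gripper": 0, "x": 0, "y": 1, "z": 1.2, "roll": 0}, {"gripper": 0, "x": 0, "y": 0.5, "z": 0.5, "roll": 0}]'

```text
time_s: 21.82
eef_pos: [0.3821, -0.0073, 0.4544]
eef_rot: [0.17, -0.64, 0.723, -0.198]
wrist_force: [-0.3, 0.8, -2.9]
opening: 0.224
```

Emit:
move_arm --moves '[{"gripper": 0, "x": 0, "y": 0, "z": 0, "roll": 0}, {"gripper": 0, "x": 0, "y": 0, "z": 0, "roll": 0}, {"gripper": 0, "x": 0, "y": 0, "z": 0, "roll": 0}]'

```text
time_s: 22.2
eef_pos: [0.3826, -0.0074, 0.4561]
eef_rot: [0.17, -0.64, 0.723, -0.199]
wrist_force: [0.3, -0.7, -4.8]
opening: 0.225
```

```bash
python3 s.py|tail -3;python3 b.py; python3 - <<'E'
from h import *
c=ctrl.camera("top");s=ctrl.camera("side")
# predicted basket points in side & top, for no-slip check (drawn as dots)
from h import tilt
o,r=tilt();a=np.arctan2(r[1,2],r[0,2]);t=np.arccos(-r[2,2]);e=np.array([np.cos(a),np.sin(a),0]);k=np.array([0,0,1.])
bx=np.cos(t)*e+np.sin(t)*k;bz=-np.sin(t)*e+np.cos(t)*k;by=np.cross(bz,bx);B=o["eef_pos"]+.155*r[:,2]+.079*bx-.176*bz
out=[]
for cam,roi in((c,(100,280,230,470)),(s,(120,300,260,500))):
    im=cam["img"][:,:,::-1].copy();W=np.linalg.inv(cam["world_from_camera"])
    for ph in np.arange(0,6.28,.52):
        for R,z in((.055,.08),(.042,0)):
            q=W@np.r_[B+R*np.cos(ph)*bx+R*np.sin(ph)*by+z*bz,1];u=cam["cx"]+cam["fx"]*q[0]/-q[2];v=cam["cy"]-cam["fy"]*q[1]/-q[2]
            im[int(round(v)),int(round(u))]=(0,0,255) if z else (0,255,0)
    out.append(cv2.resize(im[roi[0]:roi[1],roi[2]:roi[3]],(400,300),interpolation=cv2.INTER_NEAREST))
cv2.imwrite("pics/w9.png",cv2.hconcat(out))
# disturbed? compare with start
i0=cv2.imread("pics/top0.png").astype(int)
for n,(x,y) in dict(onion=(387,326),garlic=(209,338),peeler=(289,325)).items():
    d=np.abs(im0:=i0[y-22:y+22,x-22:x+22]-c["img"][:,:,::-1][y-22:y+22,x-22:x+22]).mean();print(n,d)
E
```

```text
[ 0.0091 -0.5058 -0.8626]]
tool z tilt deg 30.387141763702758 az -7.9919446412248725 pos az -1.1078940973131415 F [ 0.3417 -0.7135 -4.7665] open 0.2247431651469428
grasp pt [ 0.4602 -0.0183  0.3224] jaw az -97.10271241509118
centre [ 0.59584259 -0.03733931  0.24508106] foot [ 0.58000122 -0.03511522  0.18933068]
world shift [-0.00284259  0.00183931 -0.00933068] tool shift cm [-0.15585659  0.73418582  0.64956135]
onion 15.84418044077135
garlic 10.682506887052341
peeler 74.8176652892562
```

View pics/w9.png

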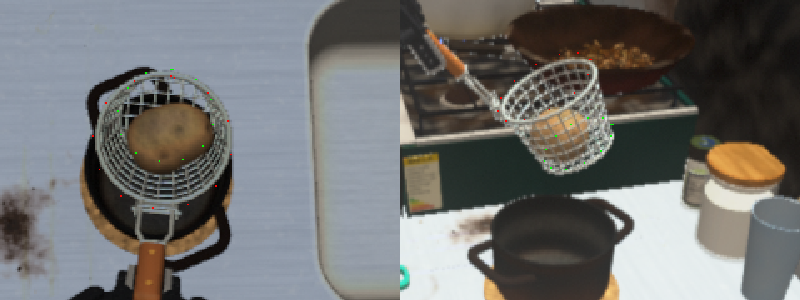

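The last picture shows the basket tipped back over the pot with the potato in, and its rim and foot match the predicted dots for about 30°. The arm may be hiding the peeler in the top view, so I'll check it and the rest from the side camera, then hand in.

```bash
python3 - <<'E'
from h import *
a=cv2.imread("pics/side0.png"); b=ctrl.camera("side")["img"][:,:,::-1]
def cen(im,box,lo,hi):
    x0,y0,x1,y1=box; m=cv2.inRange(cv2.cvtColor(np.ascontiguousarray(im[y0:y1,x0:x1]),cv2.COLOR_BGR2HSV),lo,hi); M=cv2.moments(m,True); return M["m00"],M["m10"]/M["m00"]+x0,M["m01"]/M["m00"]+y0
for n,box,lo,hi in(("peeler",(195,270,275,305),(75,120,80),(95,255,255)),("onion",(225,310,280,360),(160,80,30),(180,255,255)),("garlic",(215,232,245,260),(0,20,100),(20,120,255)),("trivet",(300,270,400,325),(10,80,110),(25,255,255))):
    print(n,np.round(cen(a,box,lo,hi),1),np.round(cen(b,box,lo,hi),1))
# pot lugs/dark outline below z where basket was not
f=lambda im:[np.where(cv2.cvtColor(np.ascontiguousarray(im),cv2.COLOR_BGR2GRAY)[y,295:405]<60)[0][[0,-1]]+295 for y in(270,280,290)]
print(f(a),f(b)); o=ctrl.get_obs(); print(o["time_s"],o["wrist_force"],np.abs(o["dq"]).max())
E
```

```text
peeler [429.  235.2 289.2] [430.  235.2 289.2]
onion [749.  250.8 340.1] [755.  250.6 340.4]
garlic [357.  229.2 246.4] [358.  229.2 246.4]
trivet [1174.   350.8  303.5] [1063.   350.9  306.6]
[array([305, 386]), array([308, 385]), array([319, 383])] [array([305, 386]), array([308, 384]), array([318, 383])]
22.35 [ 0.0040206  -0.24510101 -3.5567021 ] 0.004864873072027174
```

Nothing has been disturbed: the pot outline, peeler, garlic and onion all sit where they started to within a pixel. Handing in.

```bash
python3 -c "
from bench import ctrl
print(ctrl.hand_in())"
```

```text
the job is handed in; nothing more can be done
None
```

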